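Prove the lamp's safety relay, then raise the telescopic inspection lamp and hold it up

ROBOT

A 6-joint arm with a two-finger parallel gripper is mounted at the origin on the work surface. World frame = base frame: x ahead of the robot, y to its left, z up, the work surface at z = 0. Lengths are in mm, angles in rad, forces in N, time in s.
With the tool pointing down it reaches from about 425 to 950 mm from the base axis. Payload 14.7 kg.
Tool frame: the origin (TCP) lies midway between the tips of the shut fingers; the grasp point (between the pads) lies 19 mm behind it; z points along the fingers, y is the line along which they close (so a half turn about z gives the same grasp; the last joint's range is limited). The gripper opens to 85 mm and grips with 20 to 120 N. Pads are 22 mm wide; open, the fingers measure 114 mm over their backs; the gripper's body (76 mm by 85 mm) begins 54 mm behind the grasp point. The pads swing forward as they close: fully open they stand 13 mm farther back than shut.
Start: joints at [1.121, 0.48, 1.596, -0, 1.065, -0.047], TCP at [254.773, 597.982, 231.297] pointing down, gripper open.
Joint ranges: [-2.75, 2.75], [-0.82, 2.05], [0.23, 2.67], [-1.56, 4.7], [0.09, 2.69], [-2.92, 2.92]. Speed limits (rad/s): [1.89, 1.89, 2.39, 3.01, 3.01, 3.01].

INTERFACE

Orientations are given as a unit quaternion [w, x, y, z].
In Python, from bench import env gives the robot as it stands.
- The arm moves only by the tool step_arm, never from a script. Its argument "deltas" is a list that holds one entry, the list of rows, each a list of 7 numbers: the closure, from -1 (fully open) to 1 (shut), then the shift along the tool's x, y, z each as a share of 0.3 m, from -1 to 1, then the turn, a rotation vector about the tool's x, y, z each as a share of pi rad, from -1 to 1. In form: [[[claw, dx, dy, dz, ax, ay, az], ...]]. A call has 1 to 20 rows; each row is the pose to reach, as a shift and turn from the pose commanded when the call began, along the tool's axes at that moment, turning the shorter way round; what a row does not reach only later rows make up. A row lasts 1/8 s, in which the tool goes at most 62.5 mm and 10.7 degrees, less where a joint would pass 70% of its speed; a pose out of reach is approached as far as the arm can. A call with a number of a shift or a turn outside -1 to 1 is refused whole. A call with a gripper value outside its range is refused whole. The fingers move at their own pace and stop on an object; the grip force is fixed at half the most. Time passes only in rows, so rows that repeat a pose let the fingers close. It gives the time, the measured TCP pose, the force, the opening and the grip force at its end, in the units of the state.
- env.sense(): the state, without advancing time (a new reading comes with each control period).
- env.read_camera(name): name is "scene" or "top"; returns a dict with "pixels" (400x640x3 uint8, red, green, blue), "mtx" (3x3 intrinsics, pixels), "D" ([k1, k2, p1, p2, k3] as OpenCV has them; the pictures are not rectified), "R" (3x3) and "t" (3): a world point X has camera coordinates R X + t. Camera axes: x right, y down, z forward; pixel columns grow to the right and rows downward; lengths in mm; the calibration is good to about 2 mm. A picture is of the moment at which its call begins. There is no depth.
- env.close_job(): hands the job in; it is judged then, once.
The state is a dict: "t": time; "joint_positions": joint angles; "joint_vel": joint speeds; "effort": joint torques, N m; "tool_pos": TCP position; "orientation": TCP orientation; "force": force on the tool from outside, world axes, zero at the start; "moment": the same for the moment, N m; "gripper_width": opening from 0.0 (shut) to 1.0 (fully open); "gripper_force": force on a finger pad.
Only numpy, scipy, OpenCV 4.12 (cv2) and the standard library are available. Lean on these libraries where they do the work, as an engineer would, in place of code of your own. Each camera call takes 0.05 s, during which the arm holds its last target. There are 200 camera calls.

TASK

Before using the inspection lamp at the hydraulic unit, prove its safety relay: press the test button on the relay box and keep it in until the lever falls over, then let go of the button and lift the lever back until it rests upright by itself. Then squeeze in the button on the side of the lamp, pull the lamp straight up past its first stop to the second stop (both mast sections fully out) and finish while still gripping and holding it there, as it sinks when let go. Leave the loose things around undisturbed.

Things in the scene. Friction and masses are not known exactly. Their poses are not given: they have to be found in the camera images.
- test_button_top (a point): Centre of the top face of the test button: round, black, 26 mm across, standing 10 mm above its ring on top of the relay box, 60 mm from the lever's hinge towards the box's -y end; its top is 59 mm above the table. It presses straight down.
- test_button (a joint): Travel of the test button: 0 out, 0.006 m fully in (a spring, about 3 N at the bottom). From about 3.5 mm it tips the lever over, which then falls by its own weight in less than a second.
- lever_hinge (a point): Point on the lever's hinge axis, 52 mm above the table, at the middle of the relay box, between two cheeks (36 mm wide over all, their tops 62 mm above the table). Axes are those of the relay box: x is the hinge axis, z up. The lever swings in the y-z plane, falling away from the test button (towards +y).
- lever_ball (a point): Centre of the black ball knob, 18 mm across, at the end of the slim steel lever, 53 mm from the hinge axis. When the lever has fallen the ball's centre is 45 mm beside the hinge (+y) and about 79 mm above the table, hanging free over the box. Pinched along the hinge axis (x) it pivots easily between the fingers.
- trip_lever (a joint): Lever angle in rad: 0 = set, leaning 0.22 past the vertical towards the test button, where it rests against its stop; 1.25 = fallen. It is vertical at 0.22: lifted past that it goes to 0 by itself and stays, otherwise it falls back. It is light (60 g).
- lamp_centre (a point): Centre (half-way up) of the lamp head, a grey block 42 mm (x) by 34 mm (y) by 50 mm high with a round lens on its -x face, on top of the mast; x, y are the block's horizontal axes, z up. It starts 153 mm above the table plus the value of mast_lower and is 278 mm above at the second stop. It is guided: it moves only straight up and down, does not turn, and weighs about 0.3 kg.
- lamp_button (a joint): Travel of the round black button (18 mm across) in the middle of the lamp's +y face: 0 out (6 mm proud), 0.0045 m fully in (1.5 mm proud); a spring, about 7 N. Out, it locks the lamp to the lower section; in by 3 mm or more, the lamp is free. Gripping the lamp across its y faces (40 mm over the button, 35.5 mm with it in) squeezes it in.
- mast_upper (a joint): How far the lamp and upper mast tube stand out of the lower section: 0 home, 0.065 m fully out (first stop). Needs about 5 N of pull and moves first; sinks again if let go.
- mast_lower (a joint): How far the lower mast section stands out of the fixed outer tube: 0 to 0.02 m at the start, 0.060 m fully out. Needs about 12 N of pull, so it starts to come out when the upper one is at the first stop; the second stop is where both are fully out.
- relay: The relay box: flat grey box fixed to the table, 75 mm (x) by 170 mm (y) by 45 mm high, with the test button near its -y end and the steel lever with a black ball knob standing at its middle. Origin at the centre of its underside.
- mast: Telescopic lamp mast: round steel foot 90 mm across, fixed to the table, with an upright aluminium tube 32 mm across and 110 mm high that holds the two sliding sections and the lamp. Origin at the centre of the foot's underside.
- lamp: The lamp head; origin at the centre of its underside, 25 mm below lamp_centre, same axes.
- spanner: Bystander, loose: open-ended spanner, 170 mm long, lying flat on the table, steel. Origin at its underside, near the middle.
- filter: Bystander, loose: oil filter cartridge, white painted can 68 mm across and 93 mm tall, standing. Origin at its underside.
- gauge: Bystander, loose: loose pressure gauge, 64 mm across and 24 mm thick, lying on its back. Origin at its underside.
- tin: Bystander, loose: tin, 72 mm across and 70 mm tall, standing. Origin at its underside.
- oiler: Bystander, loose: white plastic oil bottle, 52 mm across and 120 mm tall, standing. Origin at its underside.
- fitting: Bystander, loose: small stepped brass fitting, 26 mm across and 34 mm tall, standing in front of the mast foot. Origin at its underside.
- collar: Bystander, loose: steel shaft collar, 34 mm across and 14 mm tall, lying behind the relay box. Origin at its underside.

How it is judged (in metres and radians):
On the way, in this order (a step that is already met when the one before it is completed fails the run):
1. the test button is held in and the lever has fallen, the lamp still down (value of joint test_button above 0.003 m and value of joint trip_lever above 1 rad and value of joint mast_upper below 0.02 m), for 0.05 s.
2. the test button is out again and the lever rests upright, the lamp still down (value of joint test_button below 0.0015 m and value of joint trip_lever below 0.1 rad and value of joint mast_upper below 0.02 m), for 0.2 s.
At the end, for the whole second after the job is handed in: Both mast sections are out to within 5 mm of their stops, the lamp is held still between the fingers (contact force above 3 N), the lever rests upright (within 0.1 rad of its set stop) and the test button is out (value of joint mast_upper above 0.06 m and value of joint mast_lower above 0.055 m and contact force between the fingers and lamp above 3 N and linear speed of lamp below 0.02 m/s and value of joint trip_lever below 0.1 rad and value of joint test_button below 0.0015 m); the arm keeps its last pose, push and grip.
It fails at once if a loose bystander is moved more than 30 mm (distance of any of spanner, filter, gauge, tin, oiler, fitting, collar from where it was at the start of the episode above 0.03 m).
It also fails if it takes over 69 s, if anything falls off the work surface, if the arm or the gripper's body presses on something with over 40 N, if the wrist force passes 120 N, or if a joint passes its speed limit or range.

## Working session

There is one attempt and no reset: what is moved stays moved. The work goes in short steps, Python scripts to look and compute and a tool call to move; the robot and the scene stay as the last step left them, time stands still between calls to the robot, and variables do not carry over. Pictures are saved under pics/ and viewed, at most 10 in all, crops included, and the job is handed in when it is done.

Besides the shell and the picture viewer there is one more tool, called as name([rows], argument=value, ...), one row to a line, values as JSON. step_arm: Moves the arm, as the interface text tells. Its arguments: {"type":"object","properties":{"deltas":{"type":"array"}},"required":["deltas"]}

```bash
mkdir -p pics
python3 - <<'E'
from bench import env
import cv2,pickle
s=env.sense();print({k:s[k] for k in('t','tool_pos','orientation','force','gripper_width')})
d={}
for n in('scene','top'):
    c=env.read_camera(n);d[n]=c
    cv2.imwrite(f'pics/{n}0.png',c['pixels'][:,:,::-1]);print(n,c['mtx'],c['D'],c['R'],c['t'])
pickle.dump(d,open('c0.pkl','wb'))
E
```

```text
{'t': 0.0, 'tool_pos': array([254.6047199 , 597.61304541, 230.65967733]), 'orientation': array([-1.58536519e-04,  2.00053644e-01,  9.79784750e-01, -5.99086488e-04]), 'force': array([-0.817503  , -0.04636166, -0.64087672]), 'gripper_width': 1.000927472362502}
scene [[458.98409692   0.         320.58565528]
 [  0.         458.98409692 198.95706842]
 [  0.           0.           1.        ]] [0.01213864 0.         0.         0.         0.        ] [[-0.70534301  0.70885962 -0.00304777]
 [ 0.39280467  0.38726974 -0.8341023 ]
 [-0.59008113 -0.5895254  -0.55160137]] [ 408.94588242 -136.51234277 1750.28944829]
top [[449.40046029   0.         319.73135034]
 [  0.         449.40046029 203.54561109]
 [  0.           0.           1.        ]] [-0.06633656  0.          0.          0.          0.        ] [[-2.30601793e-02 -9.99734061e-01 -1.89097328e-04]
 [-9.79774667e-01  2.26373959e-02 -1.98819389e-01]
 [ 1.98770795e-01 -4.39953797e-03 -9.80036129e-01]] [  11.41111755  606.04360481 1475.08632571]
```

View pics/scene0.png

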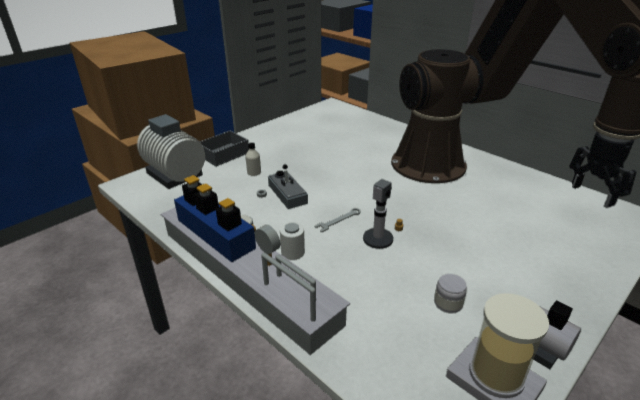

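View pics/top0.png

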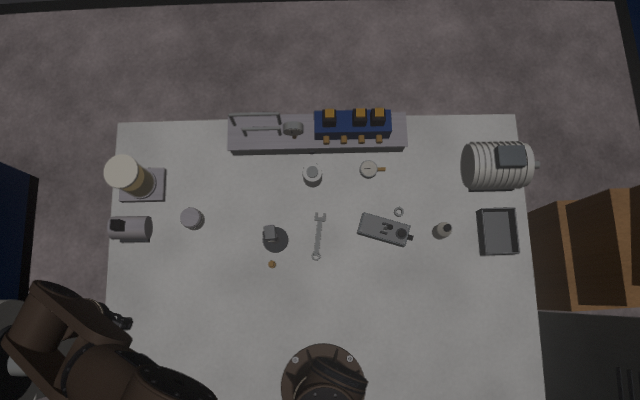

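The relay is near top (385,230), with its button near (402,234). The lamp is near top (269,232) and scene (382,190). I'll enlarge both areas.

Run:
```python
import pickle,cv2,numpy as np
d=pickle.load(open('c0.pkl','rb'))
def crop(n,x,y,w,h,f):
    im=d[n]['pixels'][y:y+h,x:x+w,::-1].copy()
    im=np.clip(im.astype(float)*1.6,0,255).astype('uint8')
    return cv2.resize(im,None,fx=f,fy=f,interpolation=cv2.INTER_CUBIC)
a=np.vstack([np.hstack([crop('top',350,200,80,60,5),crop('top',245,210,80,60,5)]),
 np.hstack([crop('scene',255,155,80,60,5),crop('scene',345,170,80,60,5)])])
cv2.imwrite('pics/crops.png',a)
```

```text
(no output)
```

View pics/crops.png

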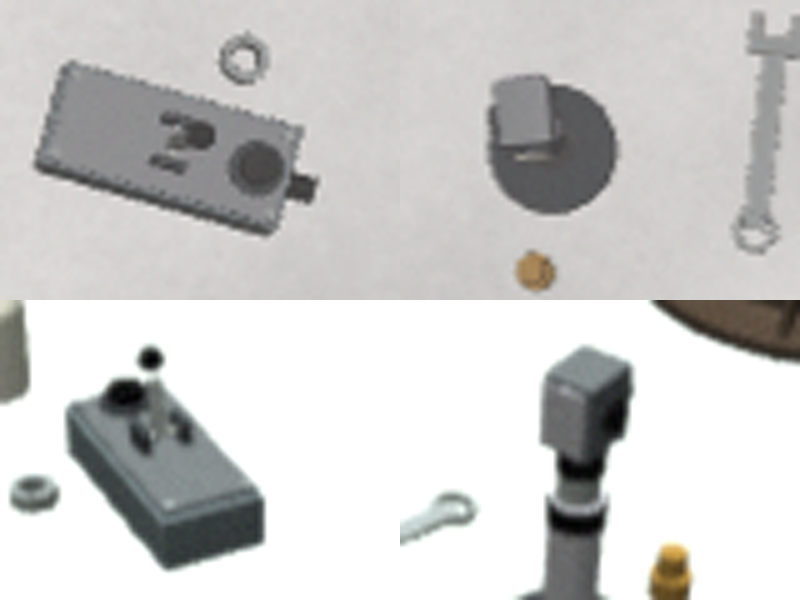

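The enlarged crops show the relay button at crop (257,165), the ball at (202,136) and the cable gland at the box's -y end. On the lamp, the black disc is on the 42 mm wide face, so that face is +y, facing roughly world +y. Next I cast rays for these points.

```bash
cat > h.py <<'E'
import numpy as np,cv2
def ray(c,px):
    u=cv2.undistortPoints(np.array([[px]],float),c['mtx'],np.array(c['D'],float))[0,0]
    R=np.array(c['R']);t=np.array(c['t']);o=-R.T@t;v=R.T@np.array([u[0],u[1],1]);return o,v/np.linalg.norm(v)
def plane(c,px,z):
    o,v=ray(c,px);return o+v*(z-o[2])/v[2]
def tri(c1,p1,c2,p2):
    o1,v1=ray(c1,p1);o2,v2=ray(c2,p2)
    s=np.linalg.lstsq(np.c_[v1,-v2],o2-o1,rcond=None)[0]
    a,b=o1+s[0]*v1,o2+s[1]*v2;return (a+b)/2,np.linalg.norm(a-b)
def proj(c,X):
    r=cv2.Rodrigues(np.array(c['R']))[0]
    return cv2.projectPoints(np.array([X],float),r,np.array(c['t'],float),c['mtx'],np.array(c['D'],float))[0][0,0]
E
python3 - <<'E'
import pickle
from h import *
np.set_printoptions(precision=1,suppress=True)
d=pickle.load(open('c0.pkl','rb'));T,S=d['top'],d['scene']
def q(X,Y,u,v):return (X+(u+.5)/5-.5,Y+(v+.5)/5-.5)
tr=lambda u,v:q(350,200,u,v);tl=lambda u,v:q(245,210,u-400,v)
sr=lambda u,v:q(255,155,u,v-300);sl=lambda u,v:q(345,170,u-400,v-300)
print('button',plane(T,tr(257,165),57),plane(S,sr(126,390),56))
print('ball',tri(T,tr(203,135),S,sr(151,358)))
C=[plane(T,tr(*p),45) for p in((68,62),(300,128),(274,222),(40,155))]
for i in range(4):print('boxcorner',C[i],np.linalg.norm(C[i]-C[i-1]))
C2=[plane(S,sr(*p),45) for p in((68,404),(168,518),(264,490),(140,375))]
for i in range(4):print('boxcornerS',C2[i],np.linalg.norm(C2[i]-C2[i-1]))
print('foot',plane(T,tl(553,149),5))
L=[tl(495,83),tl(548,73),tl(559,138),tl(503,148)];M=[sl(633,366),sl(588,346),sl(544,380),sl(590,394)]
# match: top TL=(+x,+y) ...
P=[plane(T,p,180) for p in L];Q=[plane(S,p,180) for p in M]
print('lampT',np.array(P),np.mean(P,0));print('lampS',np.array(Q),np.mean(Q,0))
print('lamp tri',tri(T,np.mean(L,0),S,np.mean(M,0)))
for n,p in(('fitting',tl(535,272)),('collar',tr(245,58))):print(n,plane(T,p,15))
E
```

```text
button [ 500.1 -275.7   57. ] [ 504.4 -273.2   56. ]
ball (array([ 514.8, -232.7,  101.5]), np.float64(0.5965983280701995))
boxcorner [ 576.2 -151.6   45. ] 67.68918673571743
boxcorner [ 526.5 -309.    45. ] 165.13883529475717
boxcorner [ 462.3 -287.3   45. ] 67.71611149738467
boxcorner [ 512.1 -129.7   45. ] 165.2683594933027
boxcornerS [ 533.2 -301.9   45. ] 61.804138971059054
boxcornerS [ 580.3 -145.5   45. ] 163.4129519282877
boxcornerS [ 514.2 -125.7   45. ] 68.99648401518357
boxcornerS [ 471.6 -296.8   45. ] 176.3683201454085
foot [493.4 155.6   5. ]
lampT [[513.9 174.7 180. ]
 [519.5 141.5 180. ]
 [478.6 134.8 180. ]
 [473.1 169.7 180. ]] [496.3 155.2 180. ]
lampS [[457.9 158.8 180. ]
 [458.4 127.2 180. ]
 [504.4 132.7 180. ]
 [498.  160.1 180. ]] [479.7 144.7 180. ]
lamp tri (array([494.4, 154.5, 190.6]), np.float64(1.249669363897598))
fitting [407.4 167.4  15. ]
collar [ 581.6 -279.4   15. ]
```

step_arm([
  [[1,-0.987,-0.659,-0.23,0,0,0.469],[1,-0.987,-0.659,-0.23,0,0,0.469],[1,-0.987,-0.659,-0.23,0,0,0.469],[1,-0.987,-0.659,-0.23,0,0,0.469],[1,-0.987,-0.659,-0.23,0,0,0.469],[1,-0.987,-0.659,-0.23,0,0,0.469],[1,-0.987,-0.659,-0.23,0,0,0.469],[1,-0.987,-0.659,-0.23,0,0,0.469],[1,-0.987,-0.659,-0.23,0,0,0.469],[1,-0.987,-0.659,-0.23,0,0,0.469]],
])

```text
t: 1.35
tool_pos: [449.5, 300.1, 300.1]
orientation: [-0.0, 0.805, 0.593, -0.0]
force: [-0.6, -0.0, 0.8]
gripper_width: 0.002
gripper_force: 0.0
```

step_arm([
  [[1,-0.867,0.358,0,0,0,0],[1,-0.867,0.358,0,0,0,0],[1,-0.867,0.358,0,0,0,0],[1,-0.867,0.358,0,0,0,0],[1,-0.867,0.358,0,0,0,0],[1,-0.867,0.358,0,0,0,0]],
])

```text
t: 2.1
tool_pos: [474.0, 17.9, 300.3]
orientation: [0.0, 0.806, 0.591, -0.0]
force: [0.7, 0.1, -0.1]
gripper_width: 0.0
gripper_force: 0.0
```

step_arm([
  [[1,-0.914,0.379,0,0,0,0],[1,-0.914,0.379,0,0,0,0],[1,-0.914,0.379,0,0,0,0],[1,-0.914,0.379,0,0,0,0],[1,-0.914,0.379,0,0,0,0],[1,-0.914,0.379,0,0,0,0],[1,-0.914,0.379,0.6,0,0,0],[1,-0.914,0.379,0.6,0,0,0],[1,-0.914,0.379,0.6,0,0,0],[1,-0.914,0.379,0.72,0,0,0],[1,-0.914,0.379,0.72,0,0,0],[1,-0.914,0.379,0.72,0,0,0]],
])

```text
t: 3.6
tool_pos: [500.9, -275.6, 85.6]
orientation: [0.001, 0.806, 0.592, 0.0]
force: [-0.1, -0.7, 0.2]
gripper_width: 0.001
gripper_force: 0.0
```

Run:
```python
from bench import env
import cv2,pickle,numpy as np
from h import proj
d={n:env.read_camera(n) for n in('scene','top')};pickle.dump(d,open('c1.pkl','wb'))
s=env.sense();print(s['tool_pos'],s['force'])
o=[]
for n,x,y in(('top',350,195),('scene',245,125)):
    im=np.clip(d[n]['pixels'][y:y+80,x:x+80,::-1]*1.8,0,255).astype('uint8')
    im=cv2.resize(im,None,fx=5,fy=5,interpolation=cv2.INTER_CUBIC)
    p=(proj(d[n],s['tool_pos'])-[x,y]+.5)*5;cv2.drawMarker(im,tuple(int(v) for v in p),(0,0,255),0,14)
    o.append(im)
cv2.imwrite('pics/b1.png',np.hstack(o))
```

```text
[ 501.10274086 -276.18997947   86.20420938] [0.87749382 0.96412718 0.48814879]
```

View pics/b1.png

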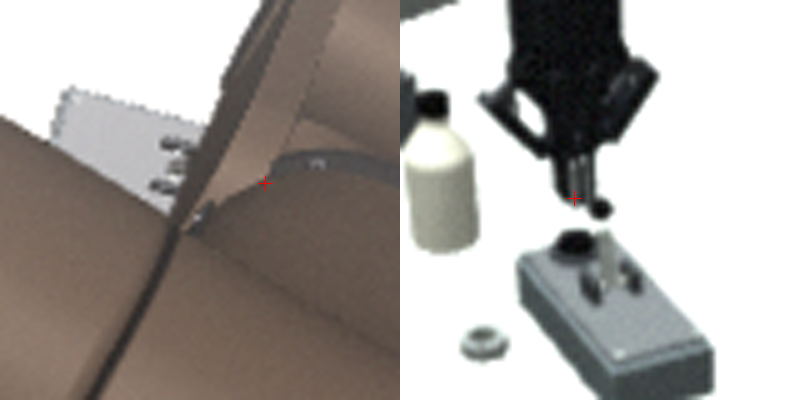

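The view shows the shut fingertips (scene crop 575,198) straight above the button (575,243). The lever is still set and the bottle is clear, so I press.

step_arm([
  [[1,0,0,0.07,0,0,0],[1,0,0,0.1,0,0,0],[1,0,0,0.1,0,0,0],[1,0,0,0.103,0,0,0],[1,0,0,0.103,0,0,0],[1,0,0,0.103,0,0,0],[1,0,0,0.103,0,0,0]],
])

```text
t: 4.58
tool_pos: [500.2, -276.2, 53.6]
orientation: [0.0, 0.806, 0.591, 0.0]
force: [2.0, -1.3, 2.6]
gripper_width: 0.003
gripper_force: 1.2
```

```bash
cat > look.py <<'E'
import sys,cv2,pickle,numpy as np
from bench import env
from h import proj
out,x,y,w=sys.argv[1],*map(int,sys.argv[2:5])
c=env.read_camera('scene');s=env.sense();print(s['t'],s['tool_pos'],s['force'],s['gripper_width'],s['gripper_force'])
f=600//w
im=np.clip(c['pixels'][y:y+w,x:x+w,::-1]*1.8,0,255).astype('uint8')
cv2.imwrite('pics/'+out,cv2.resize(im,None,fx=f,fy=f,interpolation=cv2.INTER_CUBIC))
pickle.dump(c,open('last.pkl','wb'))
E
python3 look.py p2.png 245 125 80
```

```text
4.625 [ 500.11088246 -276.21902227   53.57422744] [1.77056984 0.1970656  1.85855672] 0.0006640997134501709 1.237797411158681
```

View pics/p2.png

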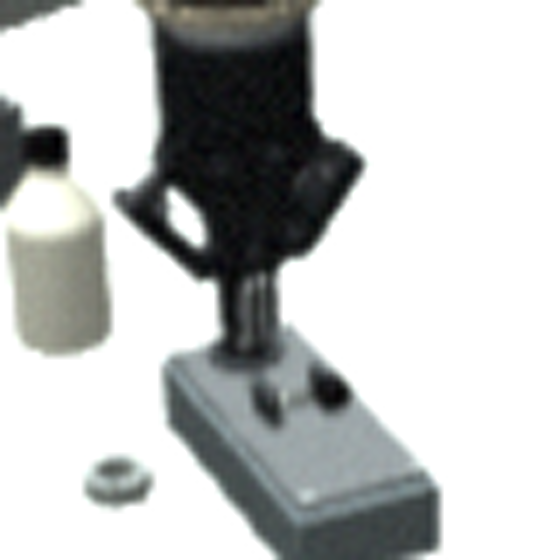

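The lever has fallen: the ball now shows at crop (335,390). I check that against the prediction.

Run:
```python
import pickle,cv2
from h import *
c=pickle.load(open('last.pkl','rb'))
im=c['pixels'].astype(int).sum(2)[175:190,284:303]
m=(im<110);ys,xs=np.nonzero(m);print(np.where(m,1,0));print(xs.mean()+284,ys.mean()+175)
print(plane(c,(292.9,180.5),79),proj(c,(533,-176.6,79)),proj(c,(519.5,-219.5,62)))
```

```text
[[0 0 0 0 0 0 0 0 0 0 0 0 0 0 0 0 0 0 0]
 [0 0 0 0 0 0 0 0 0 0 0 0 0 0 0 0 0 0 0]
 [0 0 0 0 0 0 0 0 0 0 0 0 0 0 0 0 0 0 0]
 [0 0 0 0 0 0 1 0 0 0 0 0 0 0 0 0 0 0 0]
 [0 0 0 0 0 0 1 1 1 0 0 0 0 0 0 0 0 0 0]
 [0 0 0 0 0 0 1 1 1 1 0 0 0 0 0 0 0 0 0]
 [0 0 0 0 0 0 1 1 1 1 1 0 0 0 0 0 0 0 0]
 [0 0 0 0 0 0 0 1 1 1 0 0 0 0 0 0 0 0 0]
 [1 0 0 0 0 0 0 0 0 0 0 0 0 0 0 0 0 0 0]
 [1 0 0 0 0 0 0 0 0 0 0 0 0 0 0 0 0 0 0]
 [0 0 0 0 0 0 0 0 0 0 0 0 0 0 0 0 0 0 0]
 [0 0 0 0 0 0 0 0 0 0 0 0 0 0 0 0 0 0 0]
 [0 0 0 0 0 0 0 0 0 0 0 0 0 0 0 0 0 0 0]
 [0 0 0 0 0 0 0 0 0 0 0 0 0 0 0 0 0 0 0]
 [0 0 0 0 0 0 0 0 0 0 0 0 0 0 0 0 0 0 0]]
290.72222222222223 180.72222222222223
[ 533.1183424  -173.23714768   79.        ] [292.23223464 180.11149137] [286.80221446 178.32540954]
```

step_arm([
  [[1,0,0,-0.15,0,0,0],[1,0,0,-0.32,0,0,0],[-1,0.15,0,-0.32,0,0,0],[-1,0.35,0.002,-0.32,0,0,0],[-1,0.35,0.002,-0.32,0,0,0],[-1,0.35,0.002,-0.32,0,0,0],[-1,0.35,0.002,-0.32,0,0,0],[-1,0.35,0.002,-0.32,0,0,0],[-1,0.35,0.002,-0.15,0,0,0],[-1,0.35,0.002,-0.06,0,0,0],[-1,0.35,0.002,-0.025,0,0,0],[-1,0.35,0.002,-0.025,0,0,0],[-1,0.35,0.002,-0.025,0,0,0]],
])

```text
t: 6.25
tool_pos: [532.7, -176.5, 62.0]
orientation: [0.001, 0.807, 0.591, 0.0]
force: [0.2, 0.5, -0.0]
gripper_width: 0.999
gripper_force: 0.0
```

```bash
python3 look.py p3.png 245 125 80
```

```text
6.3 [ 532.76073383 -176.44853944   62.0148417 ] [0.66194147 0.51594307 0.06258373] 0.9974138269631034 0.0
```

View pics/p3.png

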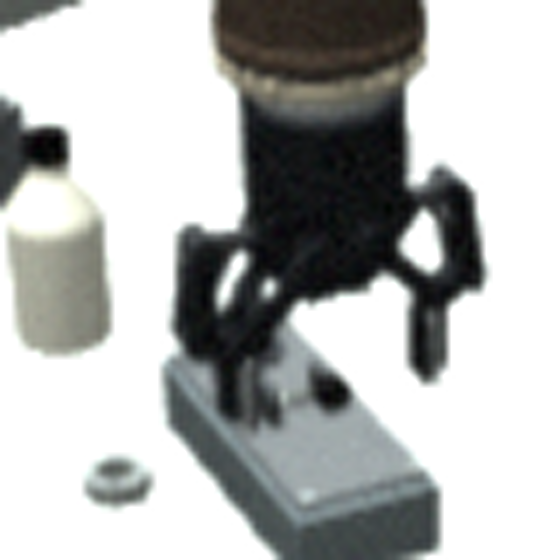

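The open pads stand on either side of the fallen ball, tips at crop (235,405) and (428,365) with the ball at (332,390). I close on it.

step_arm([
  [[1,0,0,0,0,0,0],[1,0,0,0,0,0,0],[1,0,0,0,0,0,0],[1,0,0,0,0,0,0],[1,0,0,0,0,0,0],[1,0,0,0,0,0,0]],
])

```text
t: 7.05
tool_pos: [532.7, -176.2, 61.2]
orientation: [0.001, 0.806, 0.591, 0.0]
force: [4.5, -0.2, 4.2]
gripper_width: 0.168
gripper_force: 58.4
```

step_arm([
  [[1,-0.012,0,-0.017,0,0,0],[1,-0.025,0,-0.032,0,0,0],[1,-0.041,0,-0.047,0,0,0],[1,-0.059,0,-0.06,0,0,0],[1,-0.059,0,-0.06,0,0,0]],
])

```text
t: 7.68
tool_pos: [526.7, -194.3, 78.5]
orientation: [0.001, 0.806, 0.591, -0.0]
force: [5.1, -14.3, -15.3]
gripper_width: 0.162
gripper_force: 62.1
```

```bash
python3 look.py p4.png 245 125 80
```

```text
7.725 [ 526.7593872  -194.265673     78.38416252] [  4.09408549 -14.87728318 -14.5527513 ] 0.1654333159031092 62.12437033653259
```

View pics/p4.png

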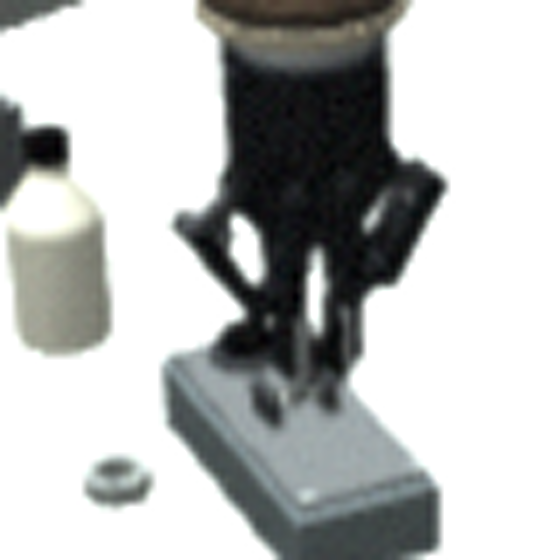

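The ball is held and lifting. The arm is being pulled toward the hinge with about 19 N, so I tighten the arc slightly.

step_arm([
  [[1,-0.005,0,0.005,0,0,0],[1,-0.022,0,-0.004,0,0,0],[1,-0.042,0,-0.012,0,0,0],[1,-0.042,0,-0.012,0,0,0]],
])

```text
t: 8.22
tool_pos: [523.3, -206.0, 82.3]
orientation: [0.001, 0.806, 0.591, 0.0]
force: [6.1, -7.7, -8.8]
gripper_width: 0.162
gripper_force: 62.1
```

step_arm([
  [[1,-0.02,0,-0.003,0,0,0],[1,-0.044,0,-0.003,0,0,0],[1,-0.065,0,-0.002,0,0,0],[1,-0.077,0,0,0,0,0],[1,-0.077,0,0,0,0,0]],
])

```text
t: 8.85
tool_pos: [515.3, -227.0, 82.1]
orientation: [-0.001, 0.807, 0.591, -0.0]
force: [0.9, -1.2, 0.6]
gripper_width: 0.002
gripper_force: 0.0
```

The fingers are fully shut, so the ball slipped out. I need to look.

```bash
python3 look.py p5.png 245 125 80
```

```text
8.9 [ 515.4807727  -226.89652479   82.13496102] [ 0.39405181  0.48581319 -0.41743097] -0.005419820759814755 0.0
```

View pics/p5.png

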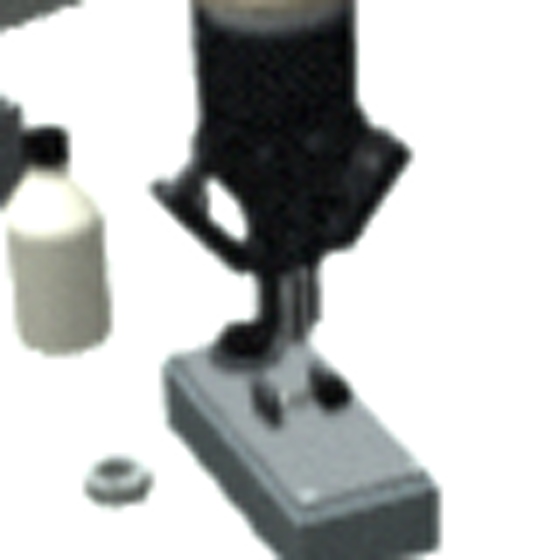

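The ball is back in the fallen position at about crop (332,390), overlapping the far cheek. The 14 mm grip width suggests I caught it only at a pad edge. I move the arm aside and measure the fallen ball in both views.

step_arm([
  [[1,0,0,-0.2,0,0,0],[1,0.2,0,-0.4,0,0,0],[-1,0.95,0,-0.6,0,0,0],[-1,0.95,0,-0.6,0,0,0],[-1,0.95,0,-0.6,0,0,0],[-1,0.95,0,-0.6,0,0,0],[-1,0.95,0,-0.6,0,0,0],[-1,0.95,0,-0.6,0,0,0]],
])

```text
t: 9.9
tool_pos: [601.2, 45.0, 262.0]
orientation: [-0.0, 0.806, 0.592, -0.0]
force: [0.2, -0.2, 0.2]
gripper_width: 0.998
gripper_force: 0.0
```

Run:
```python
from bench import env
import cv2,pickle,numpy as np
d={n:env.read_camera(n) for n in('scene','top')};pickle.dump(d,open('c2.pkl','wb'))
print(env.sense()['tool_pos'])
o=[]
for n,x,y in(('top',365,200),('scene',255,155)):
    im=np.clip(d[n]['pixels'][y:y+50,x:x+50,::-1]*1.8,0,255).astype('uint8')
    o.append(cv2.resize(im,None,fx=8,fy=8,interpolation=cv2.INTER_CUBIC))
cv2.imwrite('pics/b6.png',np.hstack(o))
```

```text
[600.95988713  43.82582651 261.83554131]
```

View pics/b6.png

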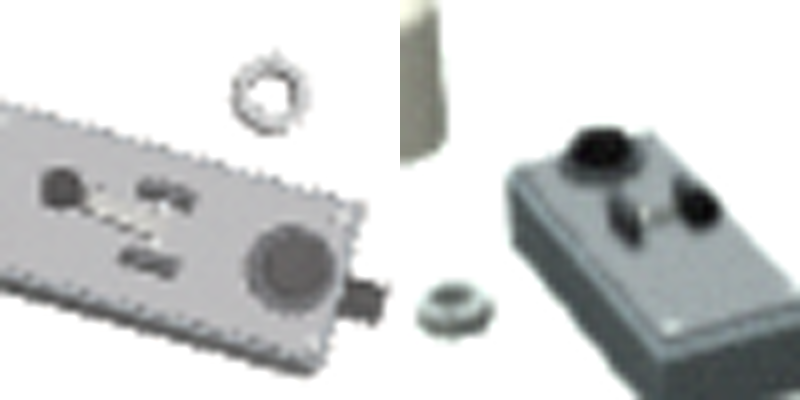

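In the top crop the ball is at (61,188), the cheeks at (165,193) and (150,263), and the button at (291,266). In the scene crop the ball is at (700,207).

Run:
```python
import pickle
from h import *
np.set_printoptions(precision=1,suppress=True)
d=pickle.load(open('c2.pkl','rb'));T,S=d['top'],d['scene']
t=lambda u,v:(365+(u+.5)/8-.5,200+(v+.5)/8-.5);s=lambda u,v:(255+(u+.5-400)/8-.5,155+(v+.5)/8-.5)
b=plane(T,t(61,188),79);print('ball',b,tri(T,t(61,188),S,s(700,207)),plane(S,s(700,207),79))
bt=plane(T,t(291,265),59);print('button',bt,plane(S,s(601,147),59))
print('cheeks',plane(T,t(157.5,228),60))
v=(b-bt)[:2];print(np.linalg.norm(v),v/np.linalg.norm(v))
```

```text
ball [ 531.7 -176.7   79. ] (array([ 532.4, -177.3,   77.1]), np.float64(1.1654918053608347)) [ 534.8 -175.5   79. ]
button [ 499.5 -275.1   59. ] [ 509.5 -267.7   59. ]
cheeks [ 516.6 -219.1   60. ]
103.58860505901247 [0.3 1. ]
```

The ball is where I assumed, so the slip came from a marginal pinch. This time I push the ball up its arc with shut fingers placed behind it on the +y side, which needs no grip.

step_arm([
  [[1,-0.686,0,0,0,0,0],[1,-0.686,0,0,0,0,0],[1,-0.686,0,0,0,0,0],[1,-0.686,0,0,0,0,0],[1,-0.686,0,0,0,0,0],[1,-0.686,0,0,0,0,0],[1,-0.686,0,0.2,0,0,0],[1,-0.686,0,0.4,0,0,0],[1,-0.686,0,0.55,0,0,0],[1,-0.686,0,0.648,0,0,0],[1,-0.686,0,0.648,0,0,0]],
])

```text
t: 11.38
tool_pos: [538.7, -149.8, 66.2]
orientation: [-0.002, 0.806, 0.592, -0.001]
force: [-0.1, 0.1, -0.3]
gripper_width: -0.0
gripper_force: 0.0
```

step_arm([
  [[1,-0.025,0,0,0,0,0],[1,-0.037,0,-0.016,0,0,0],[1,-0.05,0,-0.032,0,0,0],[1,-0.065,0,-0.046,0,0,0],[1,-0.082,0,-0.06,0,0,0],[1,-0.101,0,-0.07,0,0,0],[1,-0.122,0,-0.078,0,0,0],[1,-0.144,0,-0.083,0,0,0],[1,-0.166,0,-0.085,0,0,0],[1,-0.186,0,-0.085,0,0,0],[1,-0.205,0,-0.085,0,0,0],[1,-0.205,0,-0.085,0,0,0],[1,-0.205,0,-0.085,0,0,0]],
])

```text
t: 13.0
tool_pos: [521.3, -210.0, 93.5]
orientation: [-0.0, 0.806, 0.591, -0.0]
force: [0.1, -0.3, 0.2]
gripper_width: 0.001
gripper_force: 0.0
```

```bash
python3 look.py p7.png 245 125 80
```

```text
13.05 [ 521.27695039 -209.98106657   93.53949687] [0.03786499 0.10716302 0.08785977] -0.004382509874156069 0.0
```

View pics/p7.png

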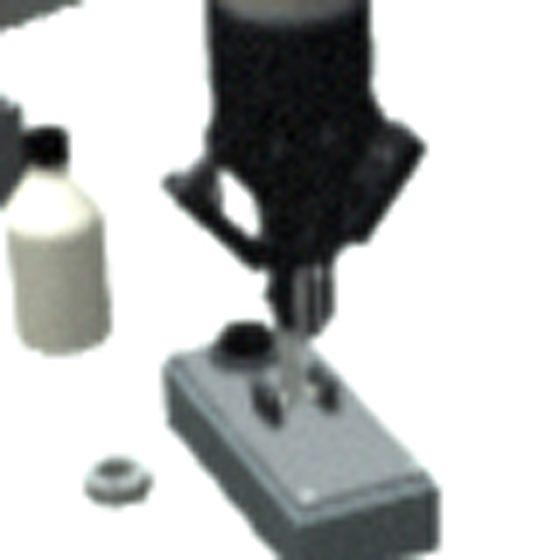

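In p7 the lever rod stands upright at crop (290,370), the far cheek shows alone, and the contact force is about 0. I back off, go up and move toward the lamp, then check the lever numerically since all 10 picture views are used.

step_arm([
  [[1,0.05,0,0,0,0,0],[1,0.06,0,-0.15,0,0,0],[1,0.06,0,-0.3,0,0,0],[1,0.06,0,-0.5,0,0,0],[-1,0.9,-0.36,-0.7,0,0,0.355],[-1,0.9,-0.36,-0.7,0,0,0.355],[-1,0.9,-0.36,-0.7,0,0,0.355],[-1,0.9,-0.36,-0.7,0,0,0.355],[-1,0.9,-0.36,-0.7,0,0,0.355],[-1,0.9,-0.36,-0.7,0,0,0.355],[-1,0.9,-0.36,-0.7,0,0,0.355],[-1,0.9,-0.36,-0.7,0,0,0.355]],
])

```text
t: 14.55
tool_pos: [499.1, 80.9, 303.6]
orientation: [-0.0, 0.997, 0.076, -0.0]
force: [0.5, -0.5, -0.2]
gripper_width: 1.003
gripper_force: 0.0
```

Run:
```python
from bench import env
import pickle,numpy as np
a=pickle.load(open('c0.pkl','rb'))['scene']['pixels'];c2=pickle.load(open('c2.pkl','rb'))['scene']['pixels']
b=env.read_camera('scene')['pixels'];sl=np.s_[155:200,265:310]
f=lambda p,q:np.abs(p[sl].astype(int)-q[sl]).sum()
print('vs start',f(a,b),'vs fallen',f(c2,b),'start vs fallen',f(a,c2))
m=b[155:175,275:300].astype(int).sum(2)<110;ys,xs=np.nonzero(m);print('ball px',xs.mean()+275,ys.mean()+155,m.sum())
m=a[155:175,275:300].astype(int).sum(2)<110;ys,xs=np.nonzero(m);print('ball px start',xs.mean()+275,ys.mean()+155,m.sum())
s=env.sense();print(s['tool_pos'],s['orientation'],s['joint_positions'])
```

```text
vs start 23144 vs fallen 37967 start vs fallen 58381
ball px 281.1034482758621 171.17241379310346 29
ball px start 281.1034482758621 171.17241379310346 29
[499.22760937  80.55908974 303.57182588] [-3.66649883e-05  9.97068910e-01  7.65087299e-02 -4.61220766e-05] [9.99781696e-02 2.03676019e-01 1.82775754e+00 8.42452737e-05
 1.11024960e+00 1.51756991e+00]
```

step_arm([
  [[-1,0.021,-0.248,0,0,0,0],[-1,0.021,-0.248,0,0,0,0],[-1,0.021,-0.248,0.1,0,0,0],[-1,0.021,-0.248,0.25,0,0,0],[-1,0.021,-0.248,0.4,0,0,0],[-1,0.021,-0.248,0.532,0,0,0],[-1,0.021,-0.248,0.532,0,0,0],[-1,0.021,-0.248,0.532,0,0,0]],
])

```text
t: 15.6
tool_pos: [495.3, 154.4, 145.2]
orientation: [-0.0, 0.997, 0.075, 0.0]
force: [0.7, -0.2, -0.5]
gripper_width: 1.003
gripper_force: 0.0
```

Run:
```python
from bench import env
import pickle,numpy as np
a=pickle.load(open('c0.pkl','rb'))['scene']['pixels'];f=pickle.load(open('c2.pkl','rb'))['scene']['pixels']
b=env.read_camera('scene')['pixels']
for p in(a,b,f):print(p[162:171,281:290].astype(int).sum(2)//3)
s=env.sense();print(s['tool_pos'],s['force'])
```

```text
[[179 176 176 176 172 175 177 178 176]
 [177 177 172 155 153 170 176 177 176]
 [176 171 133  97  94 125 165 174 176]
 [176 148  73  33  30  53 129 169 173]
 [173 120  43  14   5  21  83 163 173]
 [171 110  39   9   8  24  85 166 176]
 [176 144  81  44  38  72 134 170 177]
 [173 169 148 127 117 129 165 175 177]
 [121 130 160 143 133 126 152 174 178]]
[[186 188 186 184 183 186 187 187 187]
 [187 186 180 164 162 179 186 186 185]
 [187 182 139 104  98 131 175 184 185]
 [184 159  77  38  31  57 136 179 185]
 [181 128  48  17  11  23  87 173 184]
 [181 116  41  11  10  29  90 173 186]
 [184 152  89  47  39  78 144 180 185]
 [181 178 156 136 126 136 173 184 187]
 [129 137 171 152 138 132 159 181 186]]
[[185 184 183 182 184 185 185 186 184]
 [186 186 184 183 184 186 185 185 184]
 [185 185 185 184 185 184 184 184 183]
 [184 187 184 186 185 184 185 182 182]
 [186 185 186 185 186 186 183 183 182]
 [186 187 186 186 186 184 186 183 184]
 [184 186 188 185 187 186 185 184 185]
 [182 182 186 185 184 182 185 184 185]
 [128 137 175 176 166 164 178 184 183]]
[495.60866305 154.54810138 145.58053015] [-0.33959173 -0.17104818  0.15977315]
```

The lever is confirmed set, with the ball's pixels the same as at the start. I grip the lamp.

step_arm([
  [[1,0,0,0,0,0,0],[1,0,0,0,0,0,0],[1,0,0,0,0,0,0],[1,0,0,0,0,0,0],[1,0,0,0,0,0,0],[1,0,0,0,0,0,0]],
])

```text
t: 16.4
tool_pos: [494.9, 154.4, 144.1]
orientation: [-0.0, 0.997, 0.075, 0.0]
force: [1.7, -0.7, 3.3]
gripper_width: 0.408
gripper_force: 58.1
```

step_arm([
  [[1,0,0,-0.03,0,0,0],[1,0,0,-0.06,0,0,0],[1,0,0,-0.09,0,0,0],[1,0,0,-0.12,0,0,0],[1,0,0,-0.15,0,0,0],[1,0,0,-0.15,0,0,0]],
])

```text
t: 17.15
tool_pos: [494.7, 154.4, 189.8]
orientation: [-0.0, 0.997, 0.075, 0.0]
force: [3.6, 0.1, -2.5]
gripper_width: 0.403
gripper_force: 59.4
```

step_arm([
  [[1,0,0,-0.03,0,0,0],[1,0,0,-0.06,0,0,0],[1,0,0,-0.09,0,0,0],[1,0,0,-0.12,0,0,0],[1,0,0,-0.15,0,0,0],[1,0,0,-0.18,0,0,0],[1,0,0,-0.18,0,0,0]],
])

```text
t: 18.02
tool_pos: [494.6, 154.4, 243.4]
orientation: [-0.0, 0.997, 0.075, 0.0]
force: [3.5, -0.9, -2.6]
gripper_width: 0.407
gripper_force: 60.7
```

step_arm([
  [[1,0,0,-0.01,0,0,0],[1,0,0,-0.02,0,0,0],[1,0,0,-0.03,0,0,0]],
])

```text
t: 18.4
tool_pos: [494.3, 154.3, 251.5]
orientation: [0.0, 0.997, 0.075, -0.0]
force: [6.8, 1.0, -20.6]
gripper_width: 0.404
gripper_force: 60.1
```

Run:
```python
from bench import env
import pickle,cv2
from h import *
c=env.read_camera('scene');p=c['pixels'];pickle.dump(c,open('last.pkl','wb'))
s=env.sense();print(s['tool_pos'],s['force'])
for z in(178,190,250,265,278,300):print(z,proj(c,(494,155,z)))
g=p.astype(int).sum(2)//3
u=int(round(proj(c,(494,155,200))[0]))
print(u);print([(v,list(g[v,u-10:u+12:3])) for v in range(130,248,3)])
```

```text
[494.16735416 154.30132171 251.48886756] [  7.99966913   0.5532491  -14.52626895]
178 [382.01675612 187.77665555]
190 [382.32598789 184.07855107]
250 [383.92376335 164.98898745]
265 [384.33721038 160.05425745]
278 [384.70025473 155.72279096]
300 [385.32487417 148.27414982]
383
[(130, [np.int64(62), np.int64(11), np.int64(20), np.int64(13), np.int64(9), np.int64(9), np.int64(11), np.int64(9)]), (133, [np.int64(131), np.int64(19), np.int64(14), np.int64(11), np.int64(13), np.int64(16), np.int64(11), np.int64(9)]), (136, [np.int64(55), np.int64(61), np.int64(7), np.int64(13), np.int64(12), np.int64(14), np.int64(7), np.int64(11)]), (139, [np.int64(20), np.int64(11), np.int64(6), np.int64(11), np.int64(9), np.int64(10), np.int64(15), np.int64(12)]), (142, [np.int64(24), np.int64(8), np.int64(11), np.int64(57), np.int64(117), np.int64(11), np.int64(9), np.int64(18)]), (145, [np.int64(13), np.int64(10), np.int64(12), np.int64(142), np.int64(109), np.int64(26), np.int64(9), np.int64(13)]), (148, [np.int64(32), np.int64(19), np.int64(80), np.int64(92), np.int64(91), np.int64(56), np.int64(9)
[... 3428 characters left out ...]
np.int64(64), np.int64(57), np.int64(49), np.int64(50), np.int64(160), np.int64(187)]), (235, [np.int64(58), np.int64(67), np.int64(65), np.int64(55), np.int64(46), np.int64(47), np.int64(53), np.int64(187)]), (238, [np.int64(48), np.int64(55), np.int64(57), np.int64(49), np.int64(47), np.int64(49), np.int64(48), np.int64(177)]), (241, [np.int64(50), np.int64(51), np.int64(50), np.int64(47), np.int64(48), np.int64(48), np.int64(39), np.int64(184)]), (244, [np.int64(47), np.int64(50), np.int64(47), np.int64(47), np.int64(47), np.int64(27), np.int64(106), np.int64(190)]), (247, [np.int64(61), np.int64(32), np.int64(28), np.int64(29), np.int64(58), np.int64(153), np.int64(191), np.int64(189)])]
```

step_arm([
  [[1,0,0,-0.005,0,0,0],[1,0,0,-0.01,0,0,0]],
])

```text
t: 18.7
tool_pos: [493.1, 154.0, 252.3]
orientation: [0.0, 0.997, 0.075, -0.002]
force: [13.4, 1.4, -56.2]
gripper_width: 0.401
gripper_force: 63.8
```

step_arm([
  [[1,0,0,-0.005,0,0,0],[1,0,0,-0.01,0,0,0]],
])

```text
t: 18.95
tool_pos: [492.2, 154.0, 254.1]
orientation: [0.0, 0.997, 0.075, -0.004]
force: [10.4, 3.5, -51.4]
gripper_width: 0.401
gripper_force: 68.7
```

Force is up to about 55 N after 108 mm of travel, so this is the second stop. I ease the pull by about 2.5 mm of command and settle.

step_arm([
  [[1,0,0,0.004,0,0,0],[1,0,0,0.008,0,0,0],[1,0,0,0.008,0,0,0],[1,0,0,0.008,0,0,0],[1,0,0,0.008,0,0,0]],
])

```text
t: 19.58
tool_pos: [492.9, 154.3, 254.1]
orientation: [0.0, 0.997, 0.075, -0.002]
force: [0.7, 2.7, -31.4]
gripper_width: 0.399
gripper_force: 70.0
```

Run:
```python
from bench import env
from h import *
c=env.read_camera('scene');p=c['pixels'].astype(int).sum(2)//3
s=env.sense();print(s['t'],s['tool_pos'],s['force'],s['gripper_force'],s['gripper_width'])
print('lever',p[165:169,282:288].tolist())
# lamp lower edge of +x face (near centre col), against expected z=253 bottom
for q in((18,0,253),(21,17,253),(21,-17,253)):
    a=.153;X=(494+q[0]*np.cos(a)-q[1]*np.sin(a),155+q[0]*np.sin(a)+q[1]*np.cos(a),q[2]);print(X,proj(c,X))
print('col',[(v,int(p[v,378]),int(p[v,380])) for v in range(158,180)])
```

```text
19.625 [492.88206935 154.2535896  254.12670736] [  2.0474974    3.18000707 -31.00022257] 69.98965089675039 0.40134735563290563
lever [[157, 75, 34, 28, 59, 132], [126, 46, 16, 9, 23, 83], [113, 43, 10, 9, 27, 88], [150, 86, 45, 36, 75, 139]]
(np.float64(511.78972966540243), np.float64(157.74326783816326), 253) [380.6315949  166.70039963]
(np.float64(512.1638205402597), np.float64(175.00189049518164), 253) [385.71058479 169.02311714]
(np.float64(517.3455486790125), np.float64(141.39906779386595), 253) [374.49278769 165.31136082]
col [(158, 70, 69), (159, 67, 68), (160, 70, 68), (161, 68, 69), (162, 71, 67), (163, 68, 68), (164, 67, 68), (165, 72, 68), (166, 93, 71), (167, 155, 102), (168, 187, 128), (169, 191, 132), (170, 190, 121), (171, 190, 115), (172, 191, 114), (173, 191, 116), (174, 191, 108), (175, 191, 99), (176, 190, 93), (177, 192, 87), (178, 189, 88), (179, 191, 87)]
```

The lamp's lower edge is at row ~166.6 against the ~166 expected at the second stop, and the lever is still set. I hand the job in.

```bash
python3 -c "
from bench import env
print(env.close_job())"
```

```text
the job is handed in; nothing more can be done
None
```

The job is handed in, but no verdict came back: the relay was tripped and the lever reset upright (after the ball slipped once and I pushed it back up), and the lamp is gripped and held at its second stop.

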